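# Put the spice mill in gear and set its dial

## Robot

A 6-joint arm with a two-finger parallel gripper is mounted at the origin on a cart in front of the work surface, level with it; the furniture and walls round the work are solid. World frame = base frame: x ahead of the robot, y to its left, z up, the work surface at z = 0. Lengths are in mm, angles in rad, forces in N, time in s.
With the tool pointing down it reaches from about 400 to 925 mm from the base axis. Payload 12.5 kg.
Tool frame: the origin (TCP) lies midway between the tips of the shut fingers; the grasp point (between the pads) lies 19 mm behind it (env.tcp_to_grasp is the distance from the TCP to the grasp point, in mm); z points along the fingers, y is the line along which they close (so a half turn about z gives the same grasp; the last joint's range is limited). The gripper opens to 95 mm and grips with 3 to 60 N. Pads are 20 mm wide; open, the fingers measure 119 mm over their backs; the gripper's body (75 mm by 180 mm) begins 59 mm behind the grasp point.
Start: joints at [1.156, 0.491, 1.559, -0, 1.092, -0.106], TCP at [189.93, 595.46, 214.661] pointing down, gripper open.
Joint ranges: [-3.1, 3.1], [-0.84, 2.19], [0.05, 2.79], [-1.13, 4.28], [0.06, 2.93], [-2.69, 2.69]. Speed limits (rad/s): [2.22, 2.22, 2.79, 3.14, 3.14, 3.14].

## Interface

Orientations are given as [roll, pitch, yaw] about the fixed x, y, z axes, in that order (R = Rz(yaw) Ry(pitch) Rx(roll)).
In Python, from cell import env gives the robot as it stands. The module is installed in compiled form; this text tells all that it offers.
- The arm moves only by the tool step_arm, never from a script. Its argument "plan" is a list that holds one entry, the list of rows, each a list of 5 numbers: the shift along the tool's x, y, z in mm, then the turn about the tool's z in degrees, then the opening, from -1 (shut) to 1 (fully open). A call has 1 to 8 rows; each row is the pose to reach, as a shift and turn from the pose commanded when the call began, along the tool's axes at that moment; what a row does not reach only later rows make up. A row lasts 1/12 s, in which the tool goes at most 41.7 mm and 7.16 degrees, less where a joint would pass 70% of its speed; a pose out of reach is approached as far as the arm can. A call with a gripper value outside its range is refused whole. The fingers move at their own pace and stop on an object; the grip force is fixed at half the most. Time passes only in rows, so rows that repeat a pose let the fingers close. It gives the time, the measured TCP pose, the force, the opening and the grip force at its end, in the units of the state.
- env.state(): the state, without advancing time (a new reading comes with each control period).
- env.read_camera(name): name is "scene" or "side" or "wrist"; returns the picture (480x640x3 uint8, blue, green, red); there is no depth.
- env.get_calibration(name): a dict with "K" (3x3 intrinsics, pixels), "D" ([k1, k2, p1, p2, k3] as OpenCV has them; the pictures are not rectified), "extrinsics" (4x4, takes a point from world to camera coordinates). Camera axes: x right, y up, looking along -z (the intrinsics and any distortion apply to the point x, -y, -z); pixel columns grow to the right and rows downward; lengths in mm; the calibration is good to about 2 mm. A picture is of the moment at which its call begins: read the wrist's pose just before it. get_calibration takes no time and is no camera call; for the wrist camera it gives the pose at the moment of the call.
- env.job_done(): hands the job in; it is judged then, once.
The state is a dict: "t": time; "joints": joint angles; "qvel": joint speeds; "tau": joint torques, N m; "eef_pos": TCP position; "tcp_rot": TCP orientation; "ft_force": force on the tool from outside, world axes, zero at the start; "moment": the same for the moment, N m; "opening": opening from 0.0 (shut) to 1.0 (fully open); "grip_force": force on a finger pad.
Only numpy, scipy, OpenCV 4.12 (cv2) and the standard library are available. Lean on these libraries where they do the work, as an engineer would, in place of code of your own. Each camera call takes 0.05 s, during which the arm holds its last target. There are 200 camera calls.

## Task

Put the spice mill in gear: take the bar knob on its top and, pressing it down lightly while rocking it round, let the hidden teeth find each other until the knob sinks fully home; never force the teeth together. Then, with the knob still home, turn it so that the dial's pointer stands at the fixed mark on the mill's rim, let go, and leave the things round the mill where they are.

Things in the scene. Friction and masses are not known exactly. Their poses are not given: they have to be found in the camera images.
- mill: countertop spice mill, fixed: base plate 150x130 mm, round grey metal housing 104 mm across, flat rim 100 mm up; spout on its front (own -x, its lowest point 48 mm up, reaching 90 mm from the axis), black-capped filler tube behind (own +x, to 91 mm, 96 mm high). Origin on the mill's upright axis at table height. Only the knob stands higher than 110 mm.
- mill_grip (a point): centre of the black grip bar of the knob on the mill's axis: 58 mm long (this point's x), 16 thick (y), 26 high, on a 15 mm upright stem. 149 mm above the table with the knob out, 137 home (bar underside 136 or 124 mm up, dial below it 106). The knob turns without end, slides straight down and up, and stays where left (3 N friction). Out of gear it turns freely.
- mill_knob (a joint): how far the knob is pushed down: 0 out (start, out of gear), 0.012 m fully home (in gear). The dogs under it meet the hidden gear's tooth tops after 2 to 6 mm of travel (unknown, differs every time); it can sink to 0.012 only with the dogs turned over the gear's gaps. A press of 6 to 10 N is enough throughout.
- mill_dogs: three dogs (5 mm wide, round tips) hidden in the housing, fixed to the knob, same frame. They face a gear with six 7 mm gaps, one every 60 degrees, 22 mm from the axis. The gear is clamped to the dial at an unseen angle and height that differ every time; the dogs never start over gaps. They enter within about 3 degrees. More than 30 N on the dogs damages them.
- mill_dial (a joint): angle (rad) of the steel dial, 87 mm across, on the rim under the knob: 0 = pointer at the fixed mark, positive counter-clockwise from above; starts 0.5 to 0.9, range -0.6 to 2.2. Friction of 0.22 N m holds it; in gear it turns with the knob, with about 3 degrees of play either way.
- mill_pointer (a point): tip of the small black rib (16 x 6 x 4 mm, radial) on the dial, 40 mm from the axis, 110 mm up; it turns with the dial
- mill_index (a point): the fixed mark: a small black block, 7 x 6 mm, on the front of the mill's rim above the spout, 49 mm from the axis, 110 mm up
- cup_spout: small clear open portion cup, 65 mm wide, 33 mm high, loose under the mill's spout (bystander); origin under its centre
- salt: salt shaker, 44 mm wide, 90 mm high, loose bystander; origin under its centre
- coffee: round dark jar with a black cap, 68 mm wide, 180 mm high, loose bystander; origin under its centre
- tub_a: lidded deli tub, 86x78x59 mm, loose bystander; origin under its centre
- tub_b: lidded deli tub, 86x78x59 mm, loose bystander; origin under its centre
Mind the look-alikes: they are no part of the job. What is shaped like the mill but blue is not meant.

How it is judged:
By the outcome, as a careful person would: the job done as asked, in the order asked, and still so for the second after the job is handed in, with the robot touching nothing.
It also fails if it takes over 54 s, if anything falls off the work surface, if the arm or the gripper's body presses on something with over 40 N, if the wrist force passes 120 N, or if a joint passes its speed limit or range.

## Working session

There is one attempt and no reset: what is moved stays moved. The work goes in short steps, Python scripts to look and compute and a tool call to move; the robot and the scene stay as the last step left them, time stands still between calls to the robot, and variables do not carry over. Pictures are saved under pics/ and viewed, at most 10 in all, crops included, and the job is handed in when it is done.

Besides the shell and the picture viewer there is one more tool, called after ">>>" as name(argument=value, ...), one argument or row to a line, values as JSON. step_arm: Moves the arm, as the interface text tells. Its arguments: {"type":"object","properties":{"plan":{"type":"array"}},"required":["plan"]}

```bash
mkdir -p pics; python3 - <<'E'
from cell import env
import cv2,numpy as np
a=env.read_camera("scene");b=env.read_camera("side")
cv2.imwrite("pics/scene.png",a);cv2.imwrite("pics/side.png",b)
s=env.state();print(s)
for n in("scene","side"):
    c=env.get_calibration(n);print(n,c["K"],c["D"],np.round(c["extrinsics"],3).tolist())
E
```

```text
{'t': 0.1, 'joints': array([ 1.15641482e+00,  4.91467218e-01,  1.55933967e+00, -1.31957976e-05,
        1.09167534e+00, -1.05575073e-01]), 'qvel': array([ 5.40808034e-04, -1.69995966e-03, -2.28136253e-03, -6.96435257e-04,
        3.42195045e-04, -7.76319640e-05]), 'tau': array([ 2.99657469e-03, -6.13624120e+01, -2.58609670e+01,  6.93891034e-02,
        4.70163196e-02, -1.01757254e-05]), 'eef_pos': array([189.84285409, 595.2762437 , 214.15691886]), 'tcp_rot': array([-3.14070680e+00, -8.21031132e-05,  2.83279227e+00]), 'ft_force': array([ 0.5732187 , -0.10235238, -0.01768002]), 'moment': array([ 0.00897206,  0.02673769, -0.03793619]), 'grip_force': 0.0, 'opening': 0.9978936344661201}
scene [[521.07336316   0.         324.88251784]
 [  0.         521.07336316 240.09609145]
 [  0.           0.           1.        ]] [-0.08491676  0.          0.          0.          0.        ] [[0.558, -0.829, 0.023, -353.969], [0.311, 0.235, 0.921, -257.762], [-0.769, -0.507, 0.389, -1014.158], [0.0, 0.0, 0.0, 1.0]]
side [[546.83393604   0.         317.38392829]
 [  0.         546.83393604 240.0402159 ]
 [  0.           0.           1.        ]] [0.03359359 0.         0.         0.         0.        ] [[-0.997, -0.07, -0.021, 554.846], [0.014, -0.468, 0.884, -143.76], [-0.072, 0.881, 0.467, -1359.212], [0.0, 0.0, 0.0, 1.0]]
```

View pics/scene.png

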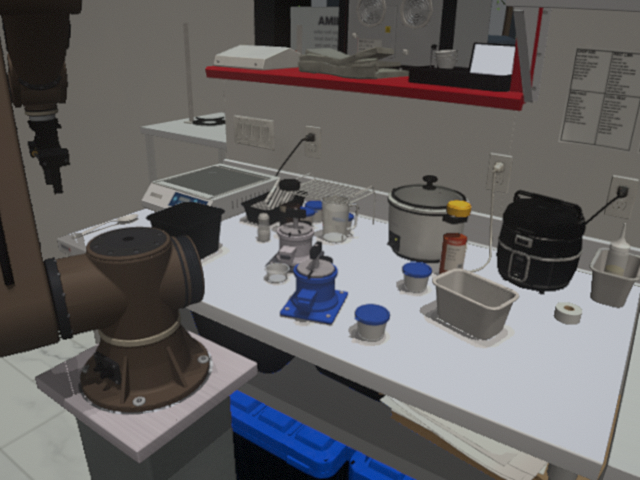

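View pics/side.png

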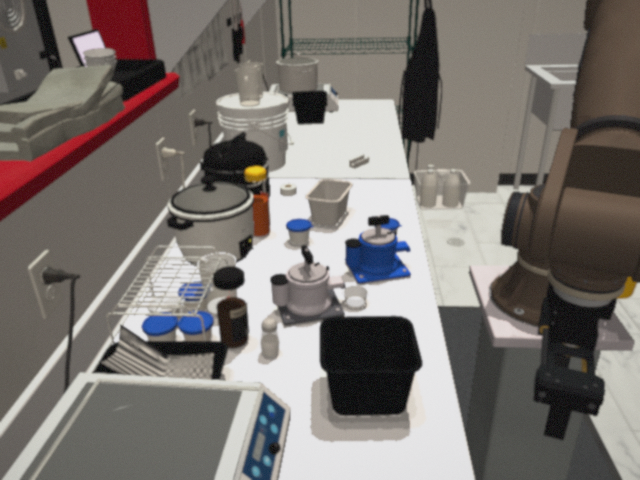

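The grey mill is at scene (297,240) and side (308,290). The blue look-alike is at scene (316,285) and side (377,255), so I reject it. I'll check with a close crop and triangulate.

```bash
cat > h.py <<'E'
import cv2,numpy as np
from cell import env
def ray(c,px):
    u=cv2.undistortPoints(np.array([[px]],float),c["K"],np.array(c["D"],float))[0,0]
    E=np.array(c["extrinsics"]);R,t=E[:3,:3],E[:3,3]
    d=R.T@np.array([u[0],-u[1],-1.]);return -R.T@t,d/np.linalg.norm(d)
def onplane(c,px,z):
    o,d=ray(c,px);return o+d*(z-o[2])/d[2]
def proj(c,P):
    E=np.array(c["extrinsics"]);p=(E[:3,:3]@np.atleast_2d(P).T).T+E[:3,3]
    return cv2.projectPoints((p*[1,-1,-1]).reshape(-1,1,3),np.zeros(3),np.zeros(3),c["K"],np.array(c["D"],float))[0][:,0]
def tri(c1,p1,c2,p2):
    o,d=ray(c1,p1);q,e=ray(c2,p2)
    s=np.linalg.lstsq(np.c_[d,-e],q-o,rcond=None)[0]
    a,b=o+s[0]*d,q+s[1]*e;return (a+b)/2,np.linalg.norm(a-b)
E
python3 - <<'E'
from h import *
a=cv2.imread("pics/scene.png");b=cv2.imread("pics/side.png")
A=cv2.resize(a[180:300,240:360],(400,400),interpolation=cv2.INTER_CUBIC)
B=cv2.resize(b[235:335,255:355],(400,400),interpolation=cv2.INTER_CUBIC)
cv2.imwrite("pics/c.png",np.hstack([A,B]))
c=env.get_calibration("scene");d=env.get_calibration("side")
print(tri(c,(293,212),d,(307,258)), onplane(c,(296,230),106),onplane(d,(308,273),106))
E
```

```text
(array([574.3194972 ,  72.62654268, 148.38579951]), np.float64(7.234390170013426)) [564.67079018  52.09836211 106.        ] [570.89822216  75.22538085 106.        ]
```

View pics/c.png

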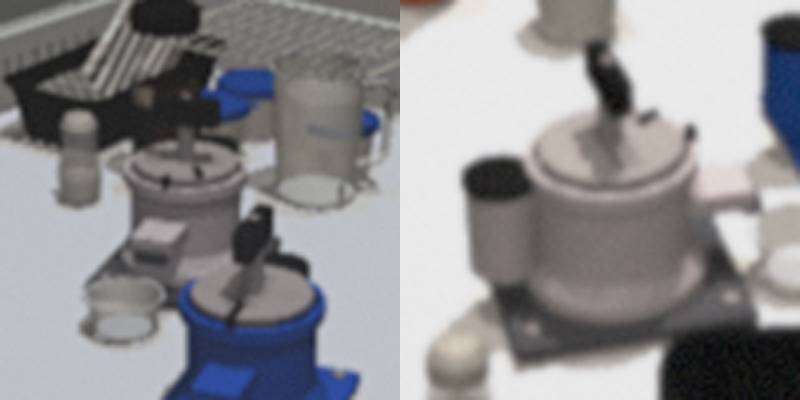

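The crop confirms the grey mill. Its bar is near scene (294,211) and side (307,255), its mark near scene (289,235), and its pointer near scene (299,232). I'll move above it for a wrist view.

>>> step_arm(
  plan=[
    [[-30,-22,-25,0,1],[-60,-45,-50,0,1],[-520,-382,-115,0,1],[-520,-382,-115,0,1],[-520,-382,-115,0,1],[-520,-382,-115,0,1],[-520,-382,-115,0,1],[-520,-382,-115,0,1]],
  ],
)

```text
t: 0.77
eef_pos: [376.9, 336.5, 290.7]
tcp_rot: [-3.142, -0.0, 2.833]
ft_force: [0.8, 0.5, 0.2]
opening: 0.998
grip_force: 0.0
```

```bash
python3 - <<'E'
from h import *
s=env.state();print(s["t"],s["eef_pos"],s["tcp_rot"])
w=env.get_calibration("wrist");E=np.array(w["extrinsics"]);print("cam",-E[:3,:3].T@E[:3,3],"look",-E[2,:3])
E
```

```text
0.7667 [376.9435431  336.52955977 290.69271144] [-3.14155590e+00 -9.57554348e-05  2.83298963e+00]
cam [296.48555021 362.66705325 460.4815357 ] look [ 0.28226188 -0.09161716 -0.95495263]
```

>>> step_arm(
  plan=[
    [[-264,-193,-35,0,1],[-264,-193,-35,0,1],[-264,-193,-35,0,1],[-264,-193,-35,0,1],[-264,-193,-35,0,1],[-264,-193,-35,0,1],[-264,-193,-35,0,1],[-264,-193,-35,0,1]],
  ],
)

```text
t: 1.43
eef_pos: [570.2, 71.9, 325.6]
tcp_rot: [-3.142, -0.0, 2.832]
ft_force: [0.4, 0.2, 1.1]
opening: 0.999
grip_force: 0.0
```

```bash
python3 - <<'E'
from h import *
w=env.get_calibration("wrist");np.save("w1.npy",w,allow_pickle=True)
cv2.imwrite("pics/w1.png",env.read_camera("wrist"))
s=env.state();print(s["t"],s["eef_pos"],s["tcp_rot"])
E
```

```text
1.4833 [573.36631329  67.76460809 325.59958146] [-3.14039707e+00  1.73633511e-03  2.82979073e+00]
```

View pics/w1.png

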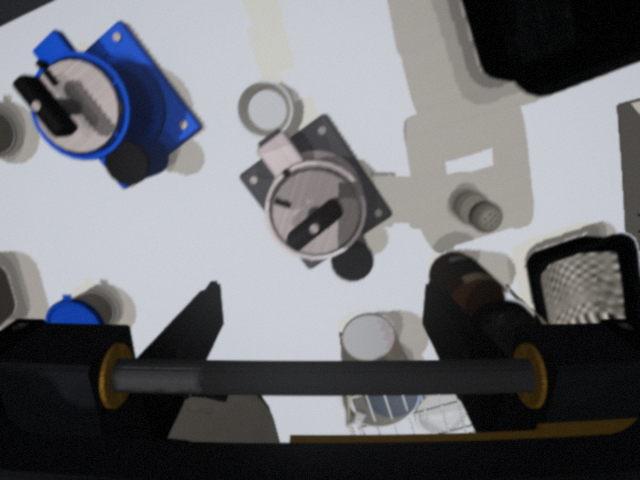

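The wrist view shows the grey mill's bar centre near (315,225), the pointer near (283,203), the spout at (280,150), the cup at (267,107), the salt at (485,215) and the coffee jar at (460,275). The arm was still settling, so I'll retake it and measure.

```bash
python3 - <<'E'
from h import *
for i in range(3):env.read_camera("wrist")
w=env.get_calibration("wrist");a=env.read_camera("wrist");np.save("w1.npy",w,allow_pickle=True)
s=env.state();print(s["t"],s["eef_pos"],s["tcp_rot"],s["ft_force"],s["moment"])
cv2.imwrite("pics/w2.png",a)
x0,y0=230,90
cv2.imwrite("pics/w2c.png",cv2.resize(a[y0:y0+150,x0:x0+200],(800,600),interpolation=cv2.INTER_CUBIC))
E
```

```text
1.6833 [568.77550523  74.39457753 325.01791699] [-3.14153366e+00 -1.12746736e-03  2.83229373e+00] [ 0.09108076 -0.45682584 -0.11416609] [0.00326703 0.01342617 0.01510397]
```

View pics/w2c.png

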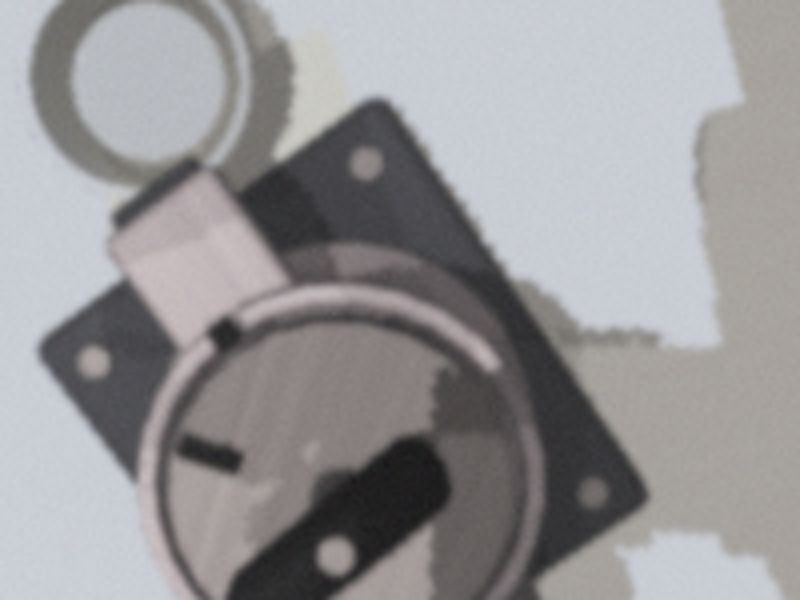

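Mark at (286.5,173), pointer from (275.5,201) to (290,206), bar-centre dot at (314,228). Next I'll mask the bar for its axis.

```bash
cat > m.py <<'E'
from h import *
w=np.load("w1.npy",allow_pickle=True).item()
a=cv2.imread("pics/w2.png")
m=(a.max(2)<55).astype(np.uint8);m=cv2.morphologyEx(m,cv2.MORPH_OPEN,np.ones((3,3)))
n,l,st,ce=cv2.connectedComponentsWithStats(m)
for i in range(1,n):
    if st[i,4]>20 and 240<ce[i,0]<400 and 140<ce[i,1]<300: print(i,ce[i],st[i])
k=l[222,318];print("bar",k)
r=cv2.minAreaRect(np.argwhere(l==k)[:,::-1].astype(np.float32));bx=cv2.boxPoints(r);print(r)
P=np.array([onplane(w,tuple(p),162) for p in bx])[:,:2];print(P.round(1),P.mean(0))
e=[P[1]-P[0],P[2]-P[1]];e=max(e,key=np.linalg.norm);print("bar ang",np.degrees(np.arctan2(e[1],e[0])),[np.linalg.norm(P[1]-P[0]),np.linalg.norm(P[2]-P[1])])
for nme,p,z in(("dot",(314.3,228.3),162),("mark",(286.5,173.2),110),("ptip",(275.8,201.3),110),("pin",(290,205.7),110),("coffee",(455,268),180)):print(nme,onplane(w,p,z).round(1))
E
python3 m.py
```

```text
7 [302.25  146.875] [299 144   7   7  24]
9 [359.81818182 171.36363636] [357 168   7   7  33]
12 [282.09090909 203.36363636] [276 201  13   6  44]
13 [314.84071631 223.34590009] [ 288  200   54   50 1061]
14 [371.24 202.36] [368 200   7   5  25]
17 [366.86956522 227.52173913] [364 225   7   6  23]
19 [353.42787524 261.98830409] [ 333  241   39   39 1026]
bar 13
((313.2538757324219, 223.96920776367188), (20.786273956298828, 65.691650390625), 52.12501525878906)
[[572.3  34.5]
 [552.2  88. ]
 [569.1  94.1]
 [590.   40.1]] [570.90766351  64.1779767 ]
bar ang 110.56654671588265 [np.float64(57.18335580153741), np.float64(17.94378362235654)]
dot [574.7  64.2 162. ]
mark [527.7  50.4 110. ]
ptip [550.4  31.3 110. ]
pin [558.8  43.1 110. ]
coffee [639.7 169.  180. ]
```

>>> step_arm(
  plan=[
    [[-8.3,-7.8,40,7,0.5],[-8.3,-7.8,80,14,0.3],[-8.3,-7.8,110,21,0.0],[-8.3,-7.8,135,28,0.0],[-8.3,-7.8,140,35,0.0],[-8.3,-7.8,140,42,0.0],[-8.3,-7.8,140,49,0.0],[-8.3,-7.8,140,51.7,0.0]],
  ],
)

```text
t: 2.35
eef_pos: [573.9, 65.8, 185.4]
tcp_rot: [-3.141, -0.0, 1.925]
ft_force: [-0.9, 0.2, -0.4]
opening: 0.52
grip_force: 0.0
```

```bash
python3 - <<'E'
from h import *
for i in range(3):env.read_camera("side")
w=env.get_calibration("wrist");a=env.read_camera("wrist");np.save("w1.npy",w,allow_pickle=True)
s=env.state();print(s["t"],s["eef_pos"],s["tcp_rot"],s["ft_force"],s["moment"],s["joints"],s["opening"])
cv2.imwrite("pics/w3.png",a)
E
```

```text
2.55 [574.24673136  65.25999923 185.67650741] [ 3.14149638e+00 -8.90317839e-05  1.93399268e+00] [ 0.34850252 -0.11086872 -0.90758176] [-0.11698889 -0.07553706  0.01592623] [-1.17020883e-03  4.55309718e-01  1.71084995e+00  1.41917660e-04
  9.75374767e-01 -3.64446147e-01] 0.4999527329488716
```

View pics/w3.png

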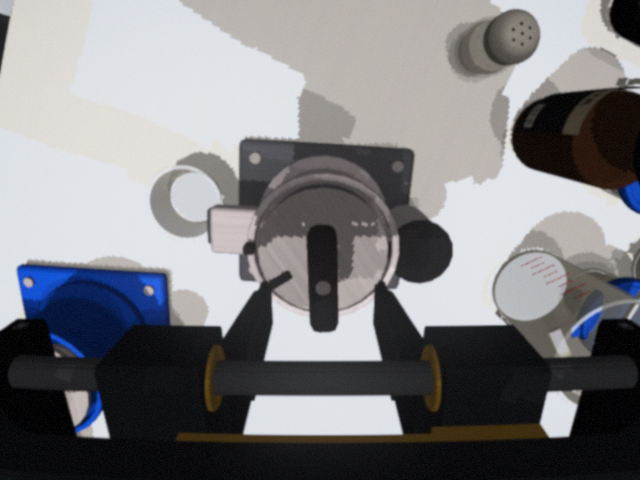

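The bar (322,280) lies midway between the fingertips (268 and 380), upright in the picture, with its dot at (323,288). The coffee jar (590,140) is clear. One numeric check before descending.

```bash
python3 - <<'E'
from h import *
w=np.load("w1.npy",allow_pickle=True).item()
print(onplane(w,(323,288),162),onplane(w,(290.5,273.5),110),onplane(w,(264.5,286),110),onplane(w,(249,246),110))
print("TCPproj",proj(w,np.array([[574.2,65.3,185.7],[574.2,65.3,162]])))
for x,y in((312,228),(334,228),(312,328),(335,328)):print(onplane(w,(x,y),162))
E
```

```text
[574.93399863  63.59817321 162.        ] [559.45828983  43.92556056 110.        ] [546.16631662  29.21746521 110.        ] [527.92461987  52.41867476 110.        ]
TCPproj [[322.86240838 305.14169797]
 [322.84439724 284.77133153]]
[558.11042772  92.32537789 162.        ]
[568.44346687  96.24751783 162.        ]
[577.78846451  39.15429241 162.        ]
[589.54080502  43.61547709 162.        ]
```

>>> step_arm(
  plan=[
    [[-1,0,25,0,0],[-1,0,45,0,0],[-1,0,52,0,0],[-1,0,52,0,0],[-1,0,52,0,0],[-1,0,52,0,0]],
  ],
)

```text
t: 3.05
eef_pos: [575.5, 63.5, 134.6]
tcp_rot: [3.14, 0.0, 1.931]
ft_force: [-0.3, 1.0, -0.3]
opening: 0.499
grip_force: 0.0
```

>>> step_arm(
  plan=[
    [[0,0,0,0,-1],[0,0,0,0,-1],[0,0,0,0,-1],[0,0,0,0,-1],[0,0,0,0,-1],[0,0,0,0,-1],[0,0,0,0,-1],[0,0,0,0,-1]],
  ],
)

```text
t: 3.72
eef_pos: [575.0, 63.4, 133.6]
tcp_rot: [3.142, -0.0, 1.93]
ft_force: [-1.0, 0.8, 2.6]
opening: 0.17
grip_force: 30.0
```

>>> step_arm(
  plan=[
    [[0,0,0,0,-1],[0,0,0,0,-1],[0,0,0,0,-1],[0,0,0,0,-1],[0,0,0,0,-1],[0,0,0,0,-1]],
  ],
)

```text
t: 4.22
eef_pos: [575.1, 63.4, 133.5]
tcp_rot: [3.142, -0.0, 1.93]
ft_force: [-1.3, 1.0, 2.0]
opening: 0.169
grip_force: 30.0
```

>>> step_arm(
  plan=[
    [[0,0,0.5,0,-1],[0,0,1,0,-1],[0,0,1.5,0,-1],[0,0,1.5,0,-1]],
  ],
)

```text
t: 4.55
eef_pos: [575.0, 63.4, 131.9]
tcp_rot: [-3.142, -0.0, 1.93]
ft_force: [-1.3, 1.0, 0.1]
opening: 0.167
grip_force: 30.0
```

>>> step_arm(
  plan=[
    [[0,0,0.3,0,-1],[0,0,0.5,0,-1],[0,0,0.5,0,-1]],
  ],
)

```text
t: 4.8
eef_pos: [575.0, 63.4, 131.4]
tcp_rot: [-3.142, -0.0, 1.93]
ft_force: [-0.9, 1.3, 1.5]
opening: 0.17
grip_force: 30.0
```

>>> step_arm(
  plan=[
    [[0,0,0.3,0,-1],[0,0,0.5,0,-1],[0,0,0.5,0,-1]],
  ],
)

```text
t: 5.05
eef_pos: [575.1, 63.4, 131.0]
tcp_rot: [3.142, -0.0, 1.93]
ft_force: [-0.5, 0.3, 1.6]
opening: 0.17
grip_force: 30.0
```

>>> step_arm(
  plan=[
    [[0,0,0.3,0,-1],[0,0,0.5,0,-1],[0,0,0.5,0,-1]],
  ],
)

```text
t: 5.3
eef_pos: [575.0, 63.4, 130.5]
tcp_rot: [3.142, -0.0, 1.93]
ft_force: [-1.1, 0.7, 1.4]
opening: 0.167
grip_force: 30.0
```

>>> step_arm(
  plan=[
    [[0,0,0.3,0,-1],[0,0,0.5,0,-1],[0,0,0.5,0,-1]],
  ],
)

```text
t: 5.55
eef_pos: [575.1, 63.4, 130.0]
tcp_rot: [3.142, -0.0, 1.93]
ft_force: [-1.8, 2.0, 1.0]
opening: 0.167
grip_force: 30.0
```

>>> step_arm(
  plan=[
    [[0,0,0.3,0,-1],[0,0,0.5,0,-1],[0,0,0.5,0,-1]],
  ],
)

```text
t: 5.8
eef_pos: [575.0, 63.4, 129.5]
tcp_rot: [-3.142, -0.0, 1.93]
ft_force: [-0.5, 1.3, 2.5]
opening: 0.166
grip_force: 30.0
```

>>> step_arm(
  plan=[
    [[0,0,0.3,0,-1],[0,0,0.5,0,-1],[0,0,0.5,0,-1]],
  ],
)

```text
t: 6.05
eef_pos: [575.1, 63.4, 129.0]
tcp_rot: [3.142, -0.0, 1.93]
ft_force: [-2.1, 1.1, 1.5]
opening: 0.166
grip_force: 30.0
```

>>> step_arm(
  plan=[
    [[0,0,0.3,0,-1],[0,0,0.5,0,-1],[0,0,0.5,0,-1]],
  ],
)

```text
t: 6.3
eef_pos: [575.0, 63.4, 128.5]
tcp_rot: [-3.142, -0.0, 1.93]
ft_force: [-2.2, 1.7, 2.5]
opening: 0.167
grip_force: 30.0
```

>>> step_arm(
  plan=[
    [[0,0,0.3,0,-1],[0,0,0.4,0,-1],[0,0,0.4,0,-1]],
  ],
)

```text
t: 6.55
eef_pos: [575.1, 63.4, 128.3]
tcp_rot: [3.141, -0.0, 1.93]
ft_force: [-2.4, 0.8, 4.0]
opening: 0.167
grip_force: 30.0
```

>>> step_arm(
  plan=[
    [[0,0,0.3,0,-1],[0,0,0.4,0,-1],[0,0,0.4,0,-1]],
  ],
)

```text
t: 6.8
eef_pos: [575.1, 63.4, 128.2]
tcp_rot: [3.141, 0.0, 1.93]
ft_force: [-3.2, 1.1, 8.0]
opening: 0.167
grip_force: 30.0
```

Dogs met the teeth after about 5.2 mm at 8 N, roughly 10 N/mm. I'll hold that light press and rock round clockwise slowly.

>>> step_arm(
  plan=[
    [[0,0,0,2,-1],[0,0,0,4,-1],[0,0,0,6,-1],[0,0,0,8,-1],[0,0,0,10,-1],[0,0,0,12,-1]],
  ],
)

```text
t: 7.3
eef_pos: [575.1, 63.4, 128.1]
tcp_rot: [3.141, 0.0, 1.719]
ft_force: [-2.4, 1.6, 5.6]
opening: 0.165
grip_force: 29.9
```

>>> step_arm(
  plan=[
    [[0,0,0.2,2,-1],[0,0,0.2,4,-1],[0,0,0.2,6,-1],[0,0,0.2,8,-1],[0,0,0.2,10,-1],[0,0,0.2,12,-1]],
  ],
)

```text
t: 7.8
eef_pos: [575.0, 63.4, 127.5]
tcp_rot: [-3.142, -0.0, 1.51]
ft_force: [-1.9, 1.8, 2.4]
opening: 0.167
grip_force: 30.0
```

```bash
python3 -c "
from cell import env
s=env.state();print(s['eef_pos'],s['ft_force'],s['moment'])"
```

```text
[575.0341742   63.38407953 127.45417996] [-1.94399423  1.81430592  2.41429371] [0.23024676 0.43445913 0.00180386]
```

The force fell and the knob sank, so the dogs are probably in a gap. I'll press on gently.

>>> step_arm(
  plan=[
    [[0,0,0.3,0,-1],[0,0,0.5,0,-1],[0,0,0.5,0,-1]],
  ],
)

```text
t: 8.05
eef_pos: [575.1, 63.4, 127.0]
tcp_rot: [3.142, -0.0, 1.513]
ft_force: [-1.8, 2.2, 1.9]
opening: 0.167
grip_force: 30.0
```

>>> step_arm(
  plan=[
    [[0,0,0.3,0,-1],[0,0,0.6,0,-1],[0,0,0.6,0,-1]],
  ],
)

```text
t: 8.3
eef_pos: [575.0, 63.4, 126.4]
tcp_rot: [-3.142, -0.0, 1.512]
ft_force: [-1.4, 0.4, 2.7]
opening: 0.164
grip_force: 29.9
```

>>> step_arm(
  plan=[
    [[0,0,0.3,0,-1],[0,0,0.6,0,-1],[0,0,0.6,0,-1]],
  ],
)

```text
t: 8.55
eef_pos: [575.1, 63.4, 126.0]
tcp_rot: [3.141, -0.0, 1.512]
ft_force: [-1.5, 1.4, 3.8]
opening: 0.167
grip_force: 29.9
```

>>> step_arm(
  plan=[
    [[0,0,0.3,0,-1],[0,0,0.4,0,-1],[0,0,0.4,0,-1]],
  ],
)

```text
t: 8.8
eef_pos: [575.1, 63.4, 125.8]
tcp_rot: [3.141, -0.0, 1.512]
ft_force: [-3.2, 1.2, 7.9]
opening: 0.167
grip_force: 29.9
```

Stopped at 7.7 mm, 8 N. The round tips are probably on a tooth edge, so I'll rock without pressing harder.

>>> step_arm(
  plan=[
    [[0,0,0,1,-1],[0,0,0,2,-1],[0,0,0,3,-1],[0,0,0,3,-1]],
  ],
)

```text
t: 9.13
eef_pos: [575.1, 63.4, 125.9]
tcp_rot: [3.141, -0.0, 1.459]
ft_force: [-2.2, 2.1, 7.9]
opening: 0.166
grip_force: 29.9
```

```bash
python3 -c "
from cell import env
s=env.state();print(s['eef_pos'],s['ft_force'],s['moment'])"
```

```text
[575.10091577  63.39240115 125.85135477] [-2.21768745  2.09599148  7.89522646] [0.2814103  0.7875473  0.10934687]
```

>>> step_arm(
  plan=[
    [[0,0,0,-1,-1],[0,0,0,-2,-1],[0,0,0,-3,-1],[0,0,0,-4,-1],[0,0,0,-5,-1],[0,0,0,-6,-1],[0,0,0,-6,-1]],
  ],
)

```text
t: 9.72
eef_pos: [575.0, 63.4, 125.3]
tcp_rot: [-3.141, -0.0, 1.565]
ft_force: [-2.5, 2.2, -0.0]
opening: 0.166
grip_force: 30.0
```

```bash
python3 -c "
from cell import env
s=env.state();print(s['eef_pos'],s['ft_force'],s['moment'])"
```

```text
[575.04142462  63.36520538 125.29259481] [-2.4852159   2.18487082 -0.04275005] [0.19147246 0.33798375 0.01996992]
```

>>> step_arm(
  plan=[
    [[0,0,0.3,0,-1],[0,0,0.6,0,-1],[0,0,0.6,0,-1]],
  ],
)

```text
t: 9.97
eef_pos: [575.0, 63.4, 124.7]
tcp_rot: [-3.142, -0.0, 1.564]
ft_force: [-1.1, 2.0, 1.4]
opening: 0.169
grip_force: 30.0
```

>>> step_arm(
  plan=[
    [[0,0,0.3,0,-1],[0,0,0.6,0,-1],[0,0,0.6,0,-1]],
  ],
)

```text
t: 10.22
eef_pos: [575.1, 63.4, 124.2]
tcp_rot: [3.142, -0.0, 1.564]
ft_force: [-2.7, 2.1, 1.5]
opening: 0.166
grip_force: 30.0
```

>>> step_arm(
  plan=[
    [[0,0,0.3,0,-1],[0,0,0.6,0,-1],[0,0,0.6,0,-1]],
  ],
)

```text
t: 10.47
eef_pos: [575.0, 63.4, 123.6]
tcp_rot: [3.142, -0.0, 1.564]
ft_force: [-1.1, 1.6, 1.6]
opening: 0.165
grip_force: 30.0
```

>>> step_arm(
  plan=[
    [[0,0,0.3,0,-1],[0,0,0.6,0,-1],[0,0,0.6,0,-1]],
  ],
)

```text
t: 10.72
eef_pos: [575.1, 63.4, 123.0]
tcp_rot: [3.142, -0.0, 1.564]
ft_force: [-1.0, 1.9, 2.1]
opening: 0.163
grip_force: 30.0
```

>>> step_arm(
  plan=[
    [[0,0,0.3,0,-1],[0,0,0.5,0,-1],[0,0,0.5,0,-1]],
  ],
)

```text
t: 10.97
eef_pos: [575.1, 63.4, 122.5]
tcp_rot: [-3.142, -0.0, 1.564]
ft_force: [-2.0, 2.0, 1.2]
opening: 0.17
grip_force: 30.0
```

>>> step_arm(
  plan=[
    [[0,0,0.3,0,-1],[0,0,0.5,0,-1],[0,0,0.5,0,-1]],
  ],
)

```text
t: 11.22
eef_pos: [575.1, 63.4, 122.0]
tcp_rot: [-3.142, -0.0, 1.564]
ft_force: [-2.1, 1.6, 1.4]
opening: 0.168
grip_force: 30.0
```

>>> step_arm(
  plan=[
    [[0,0,0.3,0,-1],[0,0,0.4,0,-1],[0,0,0.4,0,-1]],
  ],
)

```text
t: 11.47
eef_pos: [575.1, 63.4, 121.6]
tcp_rot: [3.142, -0.0, 1.564]
ft_force: [-1.4, 1.1, 2.4]
opening: 0.165
grip_force: 30.0
```

>>> step_arm(
  plan=[
    [[0,0,0.2,0,-1],[0,0,0.4,0,-1],[0,0,0.4,0,-1]],
  ],
)

```text
t: 11.72
eef_pos: [575.1, 63.4, 121.5]
tcp_rot: [3.141, -0.0, 1.564]
ft_force: [-3.0, 2.1, 5.2]
opening: 0.166
grip_force: 30.0
```

>>> step_arm(
  plan=[
    [[0,0,0.2,0,-1],[0,0,0.3,0,-1],[0,0,0.3,0,-1]],
  ],
)

```text
t: 11.97
eef_pos: [575.1, 63.4, 121.5]
tcp_rot: [3.141, -0.0, 1.564]
ft_force: [-4.9, 1.8, 8.4]
opening: 0.166
grip_force: 30.0
```

Home: 12.0 mm travelled, firm stop at 8 N. Now I'll turn clockwise toward the mark.

>>> step_arm(
  plan=[
    [[0,0,-0.2,3,-1],[0,0,-0.2,6,-1],[0,0,-0.2,9,-1],[0,0,-0.2,12,-1],[0,0,-0.2,15,-1],[0,0,-0.2,18,-1],[0,0,-0.2,21,-1],[0,0,-0.2,24,-1]],
  ],
)

```text
t: 12.63
eef_pos: [575.1, 63.4, 121.5]
tcp_rot: [3.141, -0.0, 1.143]
ft_force: [-3.2, 2.3, 5.7]
opening: 0.167
grip_force: 29.9
```

>>> step_arm(
  plan=[
    [[0,0,0,3,-1],[0,0,0,6,-1],[0,0,0,8,-1],[0,0,0,8,-1],[0,0,0,8,-1]],
  ],
)

```text
t: 13.05
eef_pos: [575.1, 63.4, 121.5]
tcp_rot: [3.141, -0.0, 1.005]
ft_force: [-3.9, 1.5, 6.7]
opening: 0.166
grip_force: 29.9
```

```bash
python3 - <<'E'
from h import *
w=env.get_calibration("wrist");a=env.read_camera("wrist");np.save("w1.npy",w,allow_pickle=True)
b=env.read_camera("scene")
s=env.state();print(s["t"],s["eef_pos"],s["tcp_rot"],s["ft_force"],s["moment"])
cv2.imwrite("pics/w4full.png",a)
A=cv2.resize(b[195:255,265:325],(400,400),interpolation=cv2.INTER_CUBIC)
cv2.imwrite("pics/w4.png",np.hstack([A,cv2.resize(a[120:360,200:440],(400,400))]))
E
```

```text
13.15 [575.03941282  63.37866642 121.49739505] [ 3.14142178e+00 -1.94104906e-04  1.00552650e+00] [-2.08848543  1.83025229  6.57651158] [0.2730207  0.82097217 0.06528546]
```

View pics/w4.png

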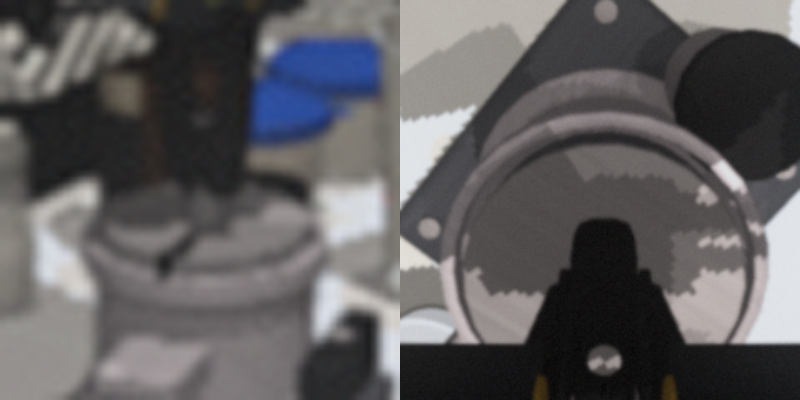

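In the scene crop the rib, near (180,245), lies almost in line with the mark at (163,268). The wrist view is blocked. I'll quantify it from the scene pixels.

```bash
python3 - <<'E'
from h import *
c=env.get_calibration("scene")
F=np.mean([env.read_camera("scene").astype(float) for _ in range(8)],0)
g=F.max(2);np.save("F.npy",F)
print(g[224:242,283:304].astype(int))
ax=np.array([574.6,64]);m0=np.radians(196.8)
for d in(-10,-5,0,5,10):
    t=m0+np.radians(d)
    print(d,proj(c,np.array([[*(ax+r*np.array([np.cos(t),np.sin(t)])),110] for r in(24,32,40)])).round(1).tolist())
print(proj(c,np.array([[*(ax+49*np.array([np.cos(m0),np.sin(m0)])),110],[*ax,106]])))
print(env.state()["t"])
E
```

```text
[[ 55  60  66  70  72  72  74  74  72  63  62  74  79  71  58  52  55  66
   77  83  82]
 [ 70  71  72  72  72  72  73  73  71  68  72  82  87  84  76  68  69  76
   81  85  87]
 [ 72  71  72  72  71  71  71  71  70  67  73  82  88  87  81  73  72  75
   80  83  94]
 [ 70  70  69  70  70  70  70  73  75  75  76  82  86  85  80  73  76  92
   99 102 111]
 [ 78  75  75  76  76  74  79  93 101 100  86  78  79  79  74  73  90 114
  124 124 126]
 [105 102 102 102 102 102 106 119 125 113  87  73  77  77  76  79  97 120
  129 129 128]
 [123 126 127 127 127 128 128 129 120  93  68  77  96 102 102 102 108 121
  129 130 129]
 [112 121 125 129 131 129 124 113  90  62  64  97 119 127 127 126 127 129
  131 131 130]
 [ 91  99 106 114 119 112  96  80  63  59  86 116 129 131 131 130 129 130
  129 129 124]
 [ 94  92  90  94  97  80  56  52  66  83 106 122 125 125 124 122 120 120
  120 117 108]
 [119 115 105  97  91  68  41  49  81  97 104 109 109 108 107 104 104 103
  104 104 101]
 [129 131 124 121 114  84  51  66  93  99  96  98 100  98  96  99 101 106
  110 114 122]
 [114 119 125 130 127 101  79  98 119 119 116 122 128 127 124 123 123 126
  128 128 137]
 [107 111 116 119 120 111 108 122 132 129 131 140 145 144 142 139 137 135
  132 129 130]
 [103 108 113 115 118 119 121 126 128 125 127 132 134 134 132 132 130 129
  127 125 124]
 [ 94  99 104 106 110 115 119 121 123 124 125 127 127 128 127 127 126 125
  123 120 115]
 [ 91  92  93  94  97 102 106 110 110 111 113 115 116 116 116 115 114 112
  109 106  99]
 [ 95  96  95  94  94  96  95  95  96  96  96  96  97  97  97  96  96  95
   94  94  92]]
-10 [[290.3, 229.4], [288.8, 230.3], [287.3, 231.3]]
-5 [[291.0, 229.5], [289.7, 230.5], [288.4, 231.5]]
0 [[291.7, 229.6], [290.7, 230.7], [289.6, 231.7]]
5 [[292.4, 229.7], [291.6, 230.8], [290.8, 231.9]]
10 [[293.2, 229.8], [292.6, 230.9], [292.1, 232.0]]
[[288.4241785  232.87951182]
 [294.71704955 227.97892916]]
13.55
```

The pointer is at about +1° ±2°. I'll unload, open, rise and measure it with the wrist camera.

>>> step_arm(
  plan=[
    [[0,0,-0.3,0,-1],[0,0,-0.3,0,0],[0,0,-0.3,0,0],[0,0,-0.3,0,0],[0,0,-0.3,0,0],[0,0,-0.3,0,0],[0,0,-0.3,0,0],[0,0,-0.3,0,0]],
  ],
)

```text
t: 14.22
eef_pos: [575.1, 63.3, 121.4]
tcp_rot: [3.142, -0.0, 1.005]
ft_force: [-0.3, 0.6, 0.0]
opening: 0.494
grip_force: 0.0
```

>>> step_arm(
  plan=[
    [[0,0,-20,0,0],[0,0,-50,0,0],[0,0,-90,0,0],[0,0,-130,-7,0],[0,0,-130,-14,0],[0,0,-130,-21,0],[0,0,-130,-28,0],[0,0,-130,-35,0]],
  ],
)

```text
t: 14.88
eef_pos: [575.0, 63.3, 251.7]
tcp_rot: [3.141, 0.0, 1.622]
ft_force: [0.3, 0.5, 0.8]
opening: 0.503
grip_force: 0.0
```

>>> step_arm(
  plan=[
    [[0,0,0,-7,0],[0,0,0,-14,0],[0,0,0,-21,0],[0,0,0,-28,0],[0,0,0,-35,0],[0,0,0,-35,0],[0,0,0,-35,0],[0,0,0,-35,0]],
  ],
)

```text
t: 15.55
eef_pos: [575.1, 63.3, 251.4]
tcp_rot: [3.142, -0.0, 2.223]
ft_force: [0.9, -0.3, -0.4]
opening: 0.501
grip_force: 0.0
```

```bash
python3 - <<'E'
from h import *
for i in range(3):env.read_camera("wrist")
w=env.get_calibration("wrist");a=env.read_camera("wrist");np.save("w1.npy",w,allow_pickle=True)
s=env.state();print(s["t"],s["eef_pos"],s["tcp_rot"],s["ft_force"])
cv2.imwrite("pics/w5full.png",a)
p=proj(w,np.array([[574.6,64,110],[527.7,50,110]]));print(p)
x,y=(p.mean(0)-[100,75]).astype(int);y=max(0,y);x=max(0,x);print(x,y)
cv2.imwrite("pics/w5.png",cv2.resize(a[y:y+150,x:x+200],(800,600),interpolation=cv2.INTER_CUBIC))
E
```

```text
15.75 [575.06118813  63.3669197  251.40201737] [ 3.14149450e+00 -5.70536385e-05  2.22559492e+00] [-0.36079248 -0.32500975  0.62690662]
[[322.75016022 224.62153012]
 [265.19831369 203.46404405]]
193 139
```

View pics/w5.png

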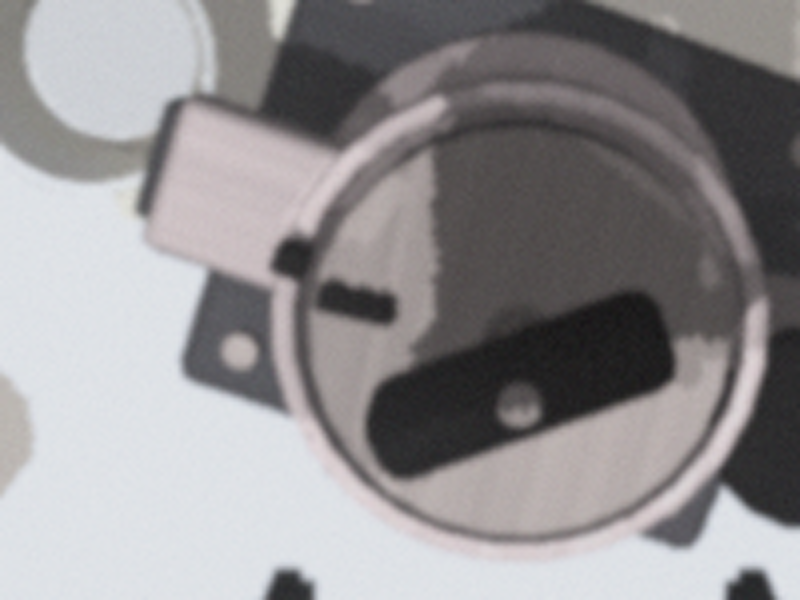

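The mark is at crop (293,258) and the rib runs from (320,297) to (395,308), so it is still several degrees counter-clockwise. I'll compute how much.

```bash
cat > ang.py <<'E'
from h import *
w=np.load("w1.npy",allow_pickle=True).item()
a=cv2.imread("pics/w5full.png")
m=(a.max(2)<62).astype(np.uint8)
n,l,st,ce=cv2.connectedComponentsWithStats(m)
for i in range(1,n):
    if 15<st[i,4]<200 and 255<ce[i,0]<300 and 190<ce[i,1]<225: print(ce[i],st[i],onplane(w,ce[i],110).round(1))
f=lambda x,y,z=110:onplane(w,(193+x/4,139+y/4),z)[:2]
# dial edge: left,right,top,bottom of dark groove at z=106
ed=np.array([f(303,330,106),f(745,300,106),f(527,118,106),f(527,538,106),f(370,195,106),f(680,195,106),f(365,470,106),f(690,465,106)],np.float32)
(cx,r)=cv2.minEnclosingCircle(ed);A=np.c_[2*ed,np.ones(8)];q=np.linalg.lstsq(A,(ed**2).sum(1),rcond=None)[0];print("circle",q[:2],np.sqrt(q[2]+q[:2]@q[:2]))
mk=f(293,258);rc=f(358,303);r1=f(318,297);r2=f(398,309)
for ax in(q[:2],np.array([574.6,64]),np.array([575.1,63.4])):
    an=lambda p:np.degrees(np.arctan2(*(p-ax)[::-1]))%360
    print(ax,"mark",an(mk),np.linalg.norm(mk-ax),"rib",an(rc),np.linalg.norm(rc-ax),an(r1),np.linalg.norm(r1-ax))
d=r1-r2;print("rib dir",np.degrees(np.arctan2(d[1],d[0]))%360)
E
python3 ang.py
```

```text
[266.59259259 203.16666667] [263 200   8   8  54] [528.4  50.9 110. ]
[281.78217822 214.22772277] [273 210  18   9 101] [543.3  50.9 110. ]
circle [575.81196573  64.46563308] 44.078585617687274
[575.81196573  64.46563308] mark 196.4240203565035 49.44651687467707 rib 203.1352356818957 34.549886585697344 204.1755657184296 42.59539931854211
[574.6  64. ] mark 196.30032291932588 48.1524622163856 rib 203.21793836637983 33.25247322984122 204.27482494387866 41.299098619056934
[575.1  63.4] mark 195.45364639463781 48.469252780462355 rib 201.93699913683258 33.48380896938996 203.23621694831013 41.51504289035626
rib dir 208.63601050217622
```

The dial reads about +7° and the gears stay meshed, so I'll regrasp and turn 7° more clockwise.

>>> step_arm(
  plan=[
    [[0,0,20,7,0],[0,0,40,14,0],[0,0,55,21,0],[0,0,60,28,0],[0,0,60,35,0],[0,0,60,42,0],[0,0,60,49,0],[0,0,60,56,0]],
  ],
)

```text
t: 16.42
eef_pos: [575.1, 63.4, 191.3]
tcp_rot: [-3.142, -0.0, 1.243]
ft_force: [-0.5, 0.3, -0.3]
opening: 0.501
grip_force: 0.0
```

>>> step_arm(
  plan=[
    [[0,0,0,7,0],[0,0,0,14,0],[0,0,0,14,0],[0,0,30,14,0],[0,0,55,14,0],[0,0,68,14,0],[0,0,70,14,0],[0,0,70,14,0]],
  ],
)

```text
t: 17.08
eef_pos: [574.9, 63.4, 120.9]
tcp_rot: [-3.14, 0.001, 1.008]
ft_force: [-0.3, -0.1, -0.3]
opening: 0.501
grip_force: 0.0
```

>>> step_arm(
  plan=[
    [[0,0,0,0,0],[0,0,0,0,-1],[0,0,0,0,-1],[0,0,0,0,-1],[0,0,0,0,-1],[0,0,0,0,-1],[0,0,0,0,-1],[0,0,0,0,-1]],
  ],
)

```text
t: 17.75
eef_pos: [575.0, 63.4, 121.6]
tcp_rot: [3.142, -0.0, 1.006]
ft_force: [-1.0, 0.2, 3.3]
opening: 0.166
grip_force: 30.0
```

>>> step_arm(
  plan=[
    [[0,0,0.2,0,-1],[0,0,0.3,0,-1],[0,0,0.3,0,-1],[0,0,0.3,0,-1]],
  ],
)

```text
t: 18.08
eef_pos: [575.1, 63.4, 121.6]
tcp_rot: [3.141, -0.0, 1.006]
ft_force: [-3.2, 1.0, 5.6]
opening: 0.166
grip_force: 30.0
```

>>> step_arm(
  plan=[
    [[0,0,0,2,-1],[0,0,0,4,-1],[0,0,0,6,-1],[0,0,0,7.2,-1],[0,0,0,7.2,-1],[0,0,0,7.2,-1]],
  ],
)

```text
t: 18.58
eef_pos: [575.1, 63.4, 121.6]
tcp_rot: [3.141, -0.0, 0.88]
ft_force: [-2.5, -0.0, 6.6]
opening: 0.163
grip_force: 30.0
```

>>> step_arm(
  plan=[
    [[0,0,-0.3,0,-1],[0,0,-0.3,0,0],[0,0,-0.3,0,0],[0,0,-0.3,0,0],[0,0,-0.3,0,0],[0,0,-0.3,0,0],[0,0,-0.3,0,0],[0,0,-0.3,0,0]],
  ],
)

```text
t: 19.25
eef_pos: [575.1, 63.4, 121.4]
tcp_rot: [-3.142, -0.0, 0.88]
ft_force: [-0.0, -0.6, -0.2]
opening: 0.495
grip_force: 0.0
```

>>> step_arm(
  plan=[
    [[0,0,-20,0,0],[0,0,-50,0,0],[0,0,-90,0,0],[0,0,-130,-7,0],[0,0,-130,-14,0],[0,0,-130,-21,0],[0,0,-130,-28,0],[0,0,-130,-35,0]],
  ],
)

```text
t: 19.92
eef_pos: [575.0, 63.4, 251.7]
tcp_rot: [3.141, -0.0, 1.497]
ft_force: [-0.4, -0.4, 0.2]
opening: 0.5
grip_force: 0.0
```

>>> step_arm(
  plan=[
    [[0,0,0,-7,0],[0,0,0,-14,0],[0,0,0,-21,0],[0,0,0,-28,0],[0,0,0,-35,0],[0,0,0,-42,0],[0,0,0,-42,0],[0,0,0,-42,0]],
  ],
)

```text
t: 20.58
eef_pos: [575.0, 63.4, 251.4]
tcp_rot: [3.141, -0.0, 2.22]
ft_force: [-1.2, -0.2, 0.1]
opening: 0.5
grip_force: 0.0
```

```bash
python3 - <<'E'
from h import *
for i in range(3):env.read_camera("wrist")
w=env.get_calibration("wrist");a=env.read_camera("wrist");np.save("w1.npy",w,allow_pickle=True)
s=env.state();print(s["t"],s["eef_pos"],s["tcp_rot"],s["ft_force"])
cv2.imwrite("pics/w5full.png",a)
x,y=193,139
cv2.imwrite("pics/w6.png",cv2.resize(a[y:y+150,x:x+200],(800,600),interpolation=cv2.INTER_CUBIC))
E
python3 ang.py | head -2
```

```text
20.7833 [575.02963585  63.35660092 251.39399815] [ 3.14155964e+00 -7.64989080e-05  2.22118871e+00] [ 0.62303147  0.10003705 -0.05909764]
[266.25454545 203.25454545] [262 200   9   8  55] [528.2  50.9 110. ]
[283.22 209.48] [274 205  19  10 100] [541.9  54.9 110. ]
```

View pics/w6.png

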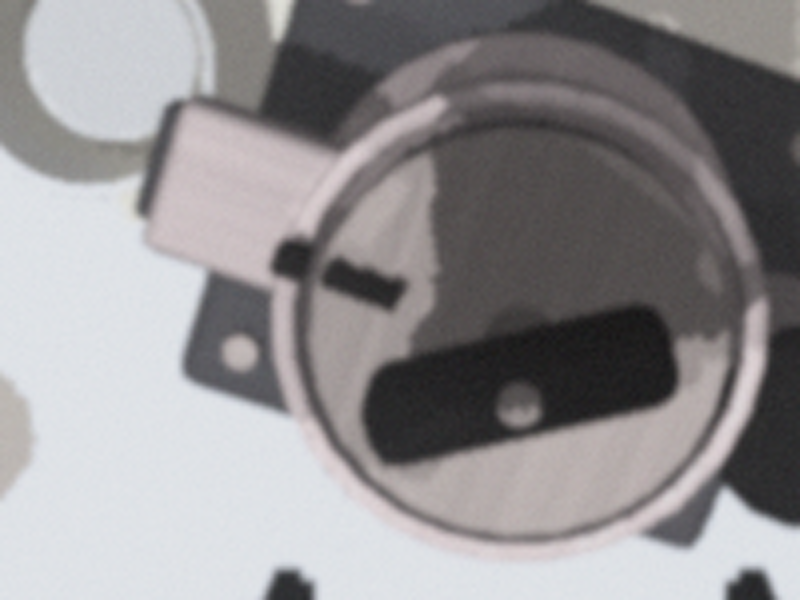

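The rib, centred at crop (365,283), now points at the mark at (293,258) to within about 1° (195.5° against 195.7°). The knob is home and untouched, so I'm handing in.

```bash
python3 -c "
from cell import env
print(env.job_done())"
```

```text
the job is handed in; nothing more can be done
None
```

I handed the job in after about 21 s: the mill is in gear with its knob fully home (12 mm), the dial pointer is within about 1° of the mark, and the gripper is open and clear. The press stayed under 10 N, and nothing round the mill was touched.

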